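# Load filter slides into the microscope's slide magazine

### The arm

A 7-joint arm with a two-finger parallel gripper is mounted at the origin on the work surface. World frame = base frame: x ahead of the robot, y to its left, z up, the work surface at z = 0. Lengths are in m, angles in rad, forces in N, time in s.
With the tool pointing down it reaches from about 0.4 to 0.9 m from the base axis. Payload 5.6 kg.
Tool frame: the origin (TCP) lies midway between the tips of the shut fingers; the grasp point (between the pads) lies 19 mm behind it; y points along the fingers, z is the direction in which the jaws open and shut, and the axes are right-handed (so a half turn about y gives the same grasp; the last joint's range is limited). The gripper opens to 92 mm and grips with 3 to 60 N. Pads are 20 mm wide; open, the fingers measure 128 mm over their backs; the gripper's body (75 mm by 189 mm) begins 69 mm behind the grasp point.
Start: joints at [-1.218, 0.468, -0.012, 1.603, 0.006, 1.071, -0.056], TCP at [0.251, 0.6, 0.178] pointing down, gripper open.
Joint ranges: [-2.53, 2.53], [-0.31, 2.02], [-1.57, 1.55], [0.28, 2.44], [-1.29, 4.43], [0.15, 1.84], [-2.92, 2.92]. Speed limits (rad/s): [2.57, 2.57, 3.14, 3.14, 3.14, 3.14, 3.14].

### API

Orientations are given as a 3x3 rotation matrix whose columns are the frame's x, y, z axes.
In Python, from station import env, effector, solver, viewer, workorder, search_frame, tip_of gives the robot as it stands. Calls block until the motion is done:
- env.reach(position, orientation): joint-space move of the TCP to a pose.
- env.movel(position, frame=None, rate=0.15): straight line of the TCP; frame=None keeps the orientation; rate is the mean speed in m/s.
- env.goto_joints(angles): joint-space move.
- effector.release() and effector.grasp(squeeze=None): open the fingers fully, or close them until they stop; squeeze is the grip in N (None keeps the last).
- env.pause(seconds).
- solver.inverse_kinematics(position, orientation): joint angles nearest the present ones, or None.
- env.sense(): the state.
- viewer.read_camera(name): name is "scene" or "top"; returns (picture, depth): 400x640x3 uint8, red, green, blue; 400x640 float32, m along the optical axis (not along the pixel's ray), 0 where there is no reading.
- viewer.camera_info(name): a dict with "intrinsics" (3x3 intrinsics, pixels), "eye" and "rotation" of the camera in the world. Camera axes: x right, y up, looking along -z (the intrinsics and any distortion apply to the point x, -y, -z); pixel columns grow to the right and rows downward; lengths in m; the calibration is good to about 2 mm. A picture is of the moment at which its call begins. camera_info takes no time and is no camera call.
A pose or a line that the arm cannot do raises env.PlanningError and nothing moves.
- workorder.finish_job(): hands the job in, once; it reports no verdict.
Trained networks look in the newest picture that a camera, given by its name, has taken for a name from the list of things; names that differ only in an ending like _2 or _b are one class to them, and where a whole thing is asked for, a point or a joint stands for the part that bears it (a point fixed in the world has none). Each returns a list of dicts, best first, with "score" (0 to 1); they miss things now and then, are a little off and sometimes report something else, mostly with a low value. They report only what shows in the picture. A call takes as long as a camera call. They do not tell look-alikes from the thing itself.
- search_frame(camera, name): "at" ([x, y, z] in m, in world coordinates, good to about 4 mm: the middle of the surface that is visible of it).
- tip_of(camera, name): "at" ([x, y, z] in m, in world coordinates, good to about 4 mm: a listed point, or the origin of a listed thing).
The state is a dict: "t": time; "joint_positions": joint angles; "joint_velocities": joint speeds; "tau": joint torques, N m; "ee_pos": TCP position; "tcp_rot": TCP orientation; "wrist_force": force on the tool from outside, world axes, zero at the start; "moment": the same for the moment, N m; "gripper_width": finger opening in m.
Only numpy, scipy, OpenCV 4.12 (cv2) and the standard library are available. Lean on these libraries where they do the work, as an engineer would, in place of code of your own. Each camera call takes 0.05 s, during which the arm holds its last target.

### The job

Take the two filter slides out of the grey stand and ease each into the slot of the aluminium magazine that suits its thickness, the thin one into the narrow slot and the thick one into the wide slot, until both are upright and fully home on the slot floor, and let go. The magazine is clamped at an unknown place on its rail, so find the slots by eye or by feel; do it gently, never press, drop or jam anything hard against magazine or rail, and do not knock over or push away the two capped vials standing nearby.

Things in the scene. Friction and masses are not known exactly. Their poses are not given: they have to be found in the camera images.
- thin_slide_head (a point): Centre of the thin filter slide's black grip head, 50 (x) x 20 (y) x 24 (z) mm, 12 mm above the head's underside. Under the head is a flat aluminium blade, 30 mm wide (x), 5 mm thick (y), 45 mm long (down). z is up. About 90 g. Grip the head by its two ends, 50 mm apart along x. It hangs by its head in a gap of the stand; lift it straight up over 50 mm to free it.
- thick_slide_head (a point): Centre of the thick filter slide's black grip head, 50 (x) x 20 (y) x 24 (z) mm, 12 mm above the head's underside. Under the head is a flat aluminium blade, 30 mm wide (x), 11 mm thick (y), 45 mm long (down). z is up. About 90 g. Grip the head by its two ends, 50 mm apart along x. It hangs by its head in a gap of the stand; lift it straight up over 50 mm to free it.
- thin_slide: The thin slide; its origin is the centre of the foot (lower end) of its blade, 57 mm below the centre of the head. z up, x along the head.
- thick_slide: The thick slide; its origin is the centre of the foot (lower end) of its blade, 57 mm below the centre of the head. z up, x along the head.
- stand: Fixed grey plastic stand 42 (x) x 104 (y) x 60 (z) mm, origin at the centre of its underside on the table: a base and three upright walls (26 mm in x) that leave two gaps, 27 mm either side of the middle along y, 12.5 mm wide and open at both x ends, so the blades' edges show. The slides hang in them, heads on the walls' tops, turned like the stand. Which slide is in which gap varies.
- rail: Fixed dark steel guide rail, 60 (x) x 280 (y) x 8 mm, with 26 mm high end stops; origin at the centre of its underside on the table. On it, centred in x and turned like it, is clamped the aluminium magazine, 46 (x) x 200 (y) mm, flat top 48 mm above the table. The magazine's place along y is not measured: its centre is anywhere from -22 to +22 mm in this frame.
- narrow_mid (a point): Fixed to the rail, 48 mm above the table (level with the magazine top), at rail y = -50 mm: the mean place of the narrow slot's mouth. The real narrow slot is somewhere within 22 mm of it along y. Slot 32 (x) x 7 (y) mm, 36 mm deep, 1.5 mm bevel at the mouth, floor 12 mm above the table; for the thin slide.
- wide_mid (a point): The same for the wide slot, at rail y = +50 mm: slot 32 (x) x 13 (y) mm, 36 mm deep, same bevel and floor, for the thick slide, which fits no other. Both slots are off by the same amount and direction along y (they are 100 mm apart). Half-way between them stands a fixed slide of the same kind, its head's top 81 mm above the table. Keep contact with the magazine or rail below 35 N.
- rail_top (a point): Middle of the rail's length, level with the magazine top, 48 mm above the table. The magazine stands on a sprung bed: pressed from above it gives after 2 N, by 1 mm for each further 3 N, 8 mm at most, then it is solid; sideways it does not give. A slide fully home has its foot 12 mm and its head's centre 69 mm above the table, head 9 mm clear of the magazine.
- vial_a: Glass vial with a white cap, 26 mm wide, 52 mm tall, upright near the stand; origin at the centre of its underside. Leave it standing.
- vial_b: Glass vial with a white cap, 26 mm wide, 52 mm tall, upright near the rail's -y end; origin at the centre of its underside. Leave it standing.
There are look-alikes about, which are no part of the job. Leave any blue or orange look-alike of the thick_slide alone. Leave any purple look-alike of the thin_slide alone.

How it is judged:
By the outcome, as a careful person would: the job done as asked, in the order asked, and still so for the second after the job is handed in, with the robot touching nothing.
It also fails if it takes over 59 s, if anything falls off the work surface, if the arm or the gripper's body presses on something with over 40 N, if the wrist force passes 120 N, or if a joint passes its speed limit or range.

## Working session

There is one attempt and no reset: what is moved stays moved. The work goes in short steps, each a Python script; the robot and the scene stay as the last script left them, time stands still between calls to the robot, and variables do not carry over. Pictures are saved under pics/ and viewed, and the job is handed in when it is done.

```bash
ls; mkdir -p pics
python3 - <<'E'
from station import env, effector, solver, viewer, workorder, search_frame, tip_of
import cv2,numpy as np
s=env.sense(); print(s)
for c in("scene","top"):
    p,d=viewer.read_camera(c); cv2.imwrite(f"pics/{c}0.png",p[:,:,::-1]); np.save(f"pics/{c}0.npy",d)
    i=viewer.camera_info(c); print(c,i)
    for n in("thin_slide_head","thick_slide_head","stand","rail","vial_a"):
        print(c,n,[(round(r['score'],2),np.round(r['at'],3).tolist()) for r in tip_of(c,n)[:5]])
print(env.sense()['t'])
E
```

```text
pics
{'t': 0.0, 'joint_positions': array([-1.21799407,  0.46836599, -0.0116233 ,  1.60361895,  0.00601373,
        1.07138827, -0.05626713]), 'joint_velocities': array([ 0.00143771, -0.00184773, -0.00205417,  0.00150078,  0.00059135,
       -0.00014535,  0.00108638]), 'tau': array([ 4.35977217e-04, -5.20579255e+01, -1.21038000e-02, -2.43768150e+01,
       -5.66312706e-02,  1.72177248e-02,  1.93671676e-04]), 'ee_pos': array([0.25041952, 0.59912787, 0.1772496 ]), 'tcp_rot': array([[ 9.22685173e-01, -5.55797094e-04,  3.85553839e-01],
       [-3.85554219e-01, -1.65519926e-03,  9.22683697e-01],
       [ 1.25343511e-04, -9.99998476e-01, -1.74151773e-03]]), 'wrist_force': array([-0.18253489, -0.58284139,  0.15335591]), 'moment': array([ 0.03931151,  0.00853068, -0.00452298]), 'gripper_width': 0.09196443509827516}
scene {'intrinsics': array([[409.47919286,   0.        , 323.58564122],
       [  0.        , 409.47919286, 200.75026535],
       [  0.        ,   0.        ,   1.        ]]), 'eye': array([ 1.16322722, -0.11060867,  0.6676019 ]), 'rotation': array([[ 0.19429935, -0.66320038,  0.72
[... 576 characters left out ...]
22, 207.56036401],
       [  0.        ,   0.        ,   1.        ]]), 'eye': array([0.27978709, 0.03348629, 1.28687249]), 'rotation': array([[ 0.01486012,  0.98054781, -0.19571704],
       [-0.99987476,  0.01350681, -0.00824756],
       [-0.00544362,  0.19581509,  0.98062573]])}
top thin_slide_head [(0.71, [0.48, 0.232, 0.074]), (0.71, [0.577, 0.194, 0.059])]
top thick_slide_head [(0.67, [0.484, 0.284, 0.074]), (0.55, [0.382, 0.26, 0.06]), (0.52, [0.561, 0.362, 0.056])]
top stand [(0.84, [0.48, 0.264, 0.003]), (0.74, [0.577, -0.069, 0.0]), (0.41, [0.599, -0.116, 0.047])]
top rail [(0.73, [0.581, -0.069, -0.001])]
top vial_a [(0.65, [0.633, -0.243, 0.0]), (0.47, [0.475, 0.355, -0.001])]
0.6
```

View pics/scene0.png

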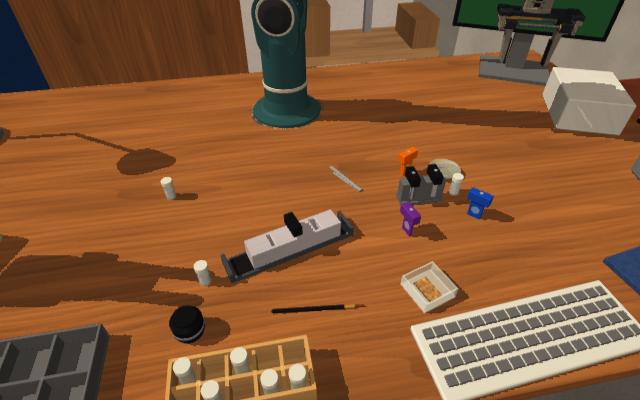

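View pics/top0.png

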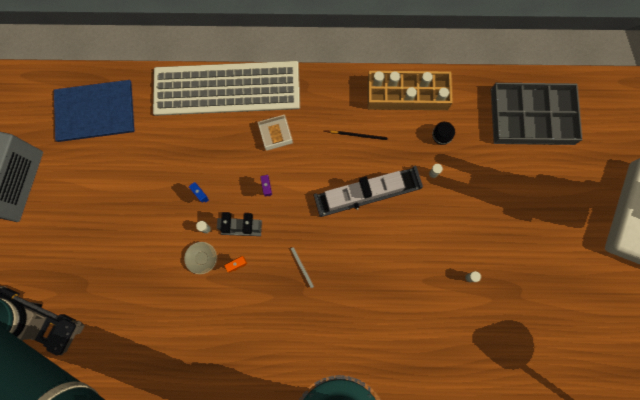

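Run:
```python
import cv2
s=cv2.imread('pics/scene0.png');t=cv2.imread('pics/top0.png')
cv2.imwrite('pics/c1.png',cv2.resize(s[90:240,380:600],None,fx=3.6,fy=3.6,interpolation=cv2.INTER_CUBIC))
cv2.imwrite('pics/c2.png',cv2.resize(t[60:180,330:460],None,fx=5,fy=5)[:600] if 0 else cv2.resize(t[80:270,170:470],None,fx=2.6,fy=2.6,interpolation=cv2.INTER_CUBIC))
cv2.imwrite('pics/c3.png',cv2.resize(s[150:300,190:420],None,fx=3.4,fy=3.4,interpolation=cv2.INTER_CUBIC))
```

```text
(no output)
```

View pics/c1.png

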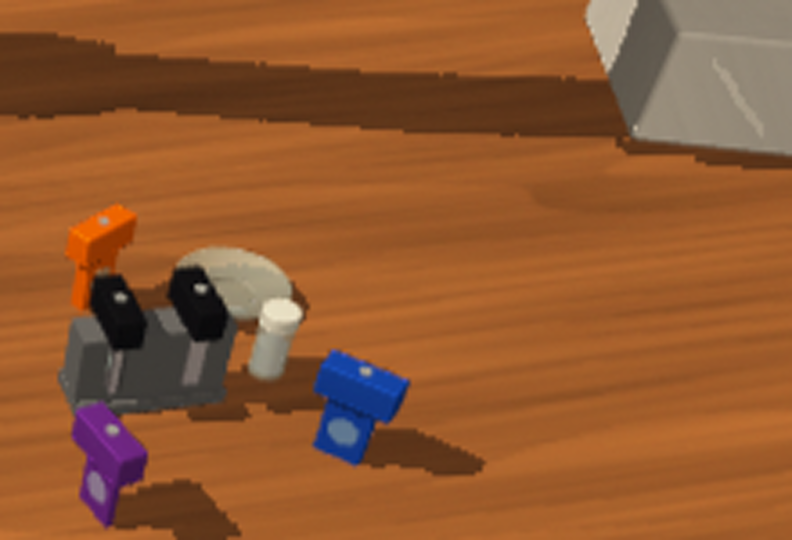

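View pics/c2.png

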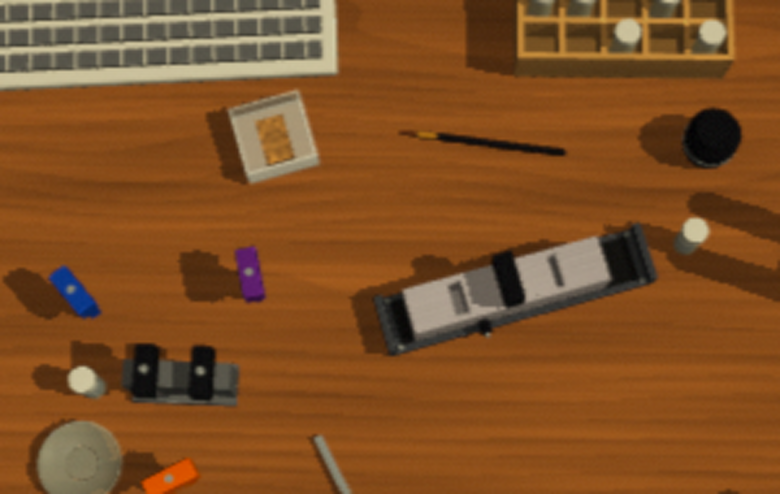

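View pics/c3.png

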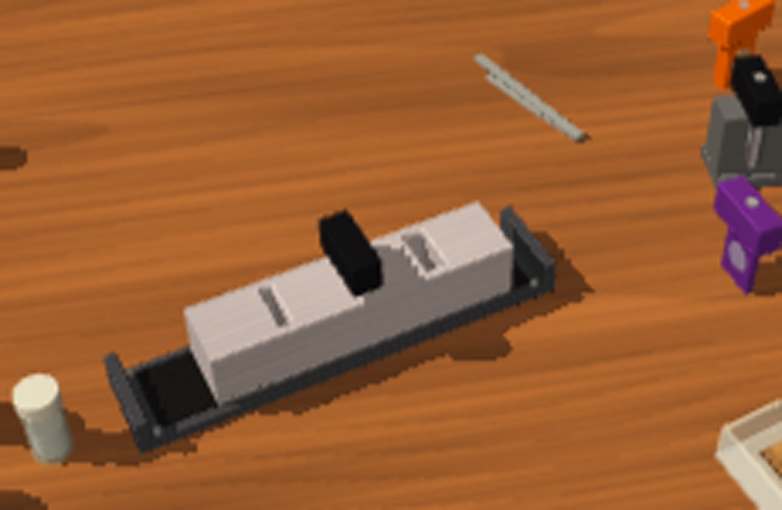

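In the scene picture the candidates are these:
- Black heads in the stand: (412,175) with the thin blade, about 3 px, and (435,173) with the thick blade, about 5 px.
- Look-alikes to leave alone: purple (410,215), blue (480,200), orange (408,158).
- The fixed black slide in the magazine at (293,223).

The crop shows the left blade is clearly narrower, so thin is at y≈0.231 and thick at y≈0.286. Next I'll measure precisely from rectified views.

```bash
cat > h.py <<'E'
import numpy as np,cv2
from station import env, effector, solver, viewer, workorder, search_frame, tip_of
def proj(cam,P):
    i=viewer.camera_info(cam);q=(np.asarray(P,float)-i['eye'])@i['rotation'];q=q*[1,-1,-1]
    p=q@i['intrinsics'].T;return p[...,:2]/p[...,2:]
def cloud(cam,d):
    i=viewer.camera_info(cam);v,u=np.mgrid[:d.shape[0],:d.shape[1]]
    K=i['intrinsics'];x=(u-K[0,2])/K[0,0]*d;y=(v-K[1,2])/K[1,1]*d
    return np.stack([x,-y,-d],-1)@i['rotation'].T+i['eye']
def rect(cam,img,o,yaw,z,ex,ey,s):  # x axis of picture = local y, rows = local x ; o centre
    lx=np.arange(-ex,ex,s);ly=np.arange(-ey,ey,s)
    X,Y=np.meshgrid(lx,ly,indexing='ij');c,n=np.cos(yaw),np.sin(yaw)
    P=np.stack([o[0]+c*X-n*Y,o[1]+n*X+c*Y,np.full_like(X,z)],-1)
    m=proj(cam,P).astype(np.float32)
    return cv2.remap(img,m[...,0],m[...,1],cv2.INTER_CUBIC)
E
python3 - <<'E'
from h import *
for c in("scene","top"):
    d=np.load(f"pics/{c}0.npy");im=cv2.imread(f"pics/{c}0.png");P=cloud(c,d)
    def box(m,n):
        if m.sum()<5: print(c,n,m.sum());return
        r=cv2.minAreaRect((P[m][:,:2]*1000).astype(np.float32)); print(c,n,m.sum(),'mean',P[m].mean(0).round(4),'std',P[m].std(0).round(4)[2],r)
    x,y,z=P[...,0],P[...,1],P[...,2]
    dark=im.max(2)<60
    st=(abs(x-.48)<.06)&(abs(y-.258)<.09)
    box(st&(z>.074)&(z<.09)&(abs(y-.231)<.02),'thin top')
    box(st&(z>.074)&(z<.09)&(abs(y-.287)<.02),'thick top')
    rl=(abs(x-.58)<.09)&(abs(y+.07)<.15)
    box(rl&(z>.042)&(z<.053),'magtop'); box(rl&(z>.074)&(z<.09),'fixed'); box(rl&(z>.004)&(z<.035),'low'); box(rl&(z>.006)&(z<.09),'all')
E
```

```text
scene thin top 163 mean [0.4865 0.2325 0.0818] std 0.0028 ((482.7120666503906, 234.4798126220703), (21.575618743896484, 53.069644927978516), 87.2323226928711)
scene thick top 163 mean [0.4879 0.2862 0.0819] std 0.0028 ((484.4827880859375, 287.77642822265625), (20.364913940429688, 50.31265640258789), 88.89069366455078)
scene magtop 1475 mean [ 0.5832 -0.0629  0.0471] std 0.0015 ((578.4345703125, -57.46354675292969), (50.62841796875, 200.39456176757812), 16.871614456176758)
scene fixed 200 mean [ 0.5819 -0.0575  0.0797] std 0.0016 ((579.2294311523438, -57.53477096557617), (51.14775466918945, 20.261892318725586), 16.41005516052246)
scene low 2101 mean [ 0.601  -0.0807  0.0155] std 0.0089 ((582.46240234375, -67.690185546875), (62.854400634765625, 280.826416015625), 16.619007110595703)
scene all 3993 mean [ 0.5926 -0.0712  0.0335] std 0.0197 ((582.3034057617188, -67.73762512207031), (62.522621154785156, 280.826416015625), 16.619007110595703)
top thin top 173 mean [0.48   0.2347 0.0833] std 0.0029 ((479.58685302734375, 234.9970703125), (20.90387535095215, 49.735496520996094), 88.82008361816406)
top thick top 181 mean [0.4806 0.2885 0.0836] std 0.0031 ((481.1148376464844, 289.30224609375), (21.099912643432617, 50.168792724609375), 88.98452758789062)
top magtop 1122 mean [ 0.5763 -0.0567  0.0481] std 0.0023 ((577.0122680664062, -56.333457946777344), (47.62140655517578, 200.13015747070312), 16.63068199157715)
top fixed 163 mean [ 0.5761 -0.056   0.0809] std 0.0027 ((576.6932373046875, -56.30025100708008), (49.26371765136719, 19.89626693725586), 15.814094543457031)
top low 1472 mean [ 0.5737 -0.0752  0.0121] std 0.0079 ((579.8533935546875, -69.73085021972656), (298.35894775390625, 178.63690185546875), 89.8902816772461)
top all 2509 mean [ 0.5749 -0.065   0.0353] std 0.021 ((578.7976684570312, -69.83134460449219), (298.26239013671875, 176.85916137695312), 89.78642272949219)
```

```bash
cat >> h.py <<'E'
def R(yawdeg,flip=1):
    a=np.radians(yawdeg);z=flip*np.array([np.cos(a),np.sin(a),0]);y=np.array([0,0,-1.]);return np.stack([np.cross(y,z),y,z],1)
def st(tag=''):
    s=env.sense();print(tag,'t',round(s['t'],2),'p',s['ee_pos'].round(4),'F',s['wrist_force'].round(1),'M',s['moment'].round(2),'w',round(s['gripper_width'],4));return s
def snap(n,cams=("scene","top")):
    for c in cams:
        p,d=viewer.read_camera(c);cv2.imwrite(f"pics/{c}{n}.png",p[:,:,::-1]);np.save(f"pics/{c}{n}.npy",d)
E
python3 - <<'E'
from h import *
for f in(1,-1):
  for p,y in (((.481,.2348,.16),-1.4),((.592,-.105,.16),16.6),((.563,-.009,.1),16.6)):
    q=solver.inverse_kinematics(np.array(p),R(y,f));print(f,p,None if q is None else np.round(q,2))
E
```

```text
1 (0.481, 0.2348, 0.16) [-0.83  0.3   0.38  1.92 -0.14  0.94 -0.41]
1 (0.592, -0.105, 0.16) [-0.38  0.46  0.67  1.78 -0.33  1.02  0.7 ]
1 (0.563, -0.009, 0.1) [-0.45  0.45  0.52  1.91 -0.29  0.85  0.51]
-1 (0.481, 0.2348, 0.16) [-0.34  0.31 -0.21  1.89  0.08  0.95  2.53]
-1 (0.592, -0.105, 0.16) [-0.75  0.79  1.35  1.8  -0.82  1.25 -2.02]
-1 (0.563, -0.009, 0.1) [-0.94  0.85  1.34  1.94 -0.92  1.17 -2.07]
```

```bash
python3 - <<'E'
from h import *
effector.release()
env.reach(np.array([.481,.2348,.14]),R(-1.4)); st('above')
snap('1')
env.movel(np.array([.481,.2348,.054]),rate=.12); st('down')
effector.grasp(20); st('grip')
env.movel(np.array([.481,.2348,.075]),rate=.08); st('up1')
env.movel(np.array([.481,.2348,.15]),rate=.15); st('up')
snap('2')
E
python3 - <<'E'
import cv2
import numpy as np
a=cv2.imread('pics/scene1.png')[70:270,300:560];b=cv2.imread('pics/scene2.png')[70:270,300:560]
cv2.imwrite('pics/c4.png',cv2.resize(np.hstack([a,b]),None,fx=1.53,fy=1.53))
E
```

```text
above t 2.41 p [0.4805 0.2368 0.14  ] F [ 1.4  0.1 -0.6] M [-0.03  0.02  0.02] w 0.0921
down t 3.38 p [0.4815 0.235  0.0545] F [ 0.  -0.6 -0.2] M [-0.07  0.09 -0.01] w 0.0921
grip t 4.72 p [0.481  0.2348 0.054 ] F [-0.2 -0.1  0.1] M [-0.12 -0.   -0.04] w 0.0001
up1 t 5.14 p [0.4814 0.2352 0.0758] F [-0.1 -0.   0.1] M [-0.12  0.07 -0.01] w 0.0005
up t 5.79 p [0.4804 0.2346 0.1493] F [-0.3  0.4  0.1] M [-0.1   0.09 -0.01] w 0.0004
```

View pics/c4.png

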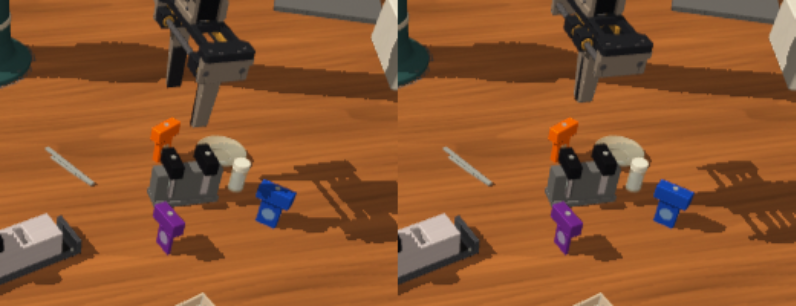

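Run:
```python
from h import *
s=env.sense();print(s['tcp_rot'].round(3),s['ee_pos'])
for c in('scene','top'):
  print(c,proj(c,[[.481,.2348,.15],[.481,.2348,.081],[.481,.2348,.169]]).round(1))
  d=np.load(f'pics/{c}2.npy');P=cloud(c,d);x,y,z=np.moveaxis(P,-1,0)
  m=(abs(x-.48)<.1)&(abs(y-.25)<.15)&(z>.12)&(z<.5)
  print(m.sum(),P[m].min(0),P[m].max(0)); 
  for lo in(.12,.14,.16,.18,.2): 
    k=m&(z>lo)&(z<lo+.02);print(lo,k.sum(),P[k].mean(0).round(3) if k.any() else '')
a=cv2.imread('pics/scene2.png')[70:270,380:540];cv2.imwrite('pics/c5.png',cv2.resize(a,None,fx=3,fy=3,interpolation=cv2.INTER_CUBIC))
a=cv2.imread('pics/top2.png')[150:300,170:350];cv2.imwrite('pics/c6.png',cv2.resize(a,None,fx=3.5,fy=3.5,interpolation=cv2.INTER_CUBIC))
```

```text
[[-0.024 -0.002  1.   ]
 [-1.    -0.001 -0.024]
 [ 0.001 -1.    -0.002]] [0.48006453 0.23438312 0.14871774]
scene [[417.4 147.9]
 [412.6 172.6]
 [418.8 140.6]]
5705 [0.38528836 0.19681872 0.18346826] [0.57766313 0.28300656 0.46258532]
0.12 0 
0.14 0 
0.16 0 
0.18 71 [0.487 0.231 0.193]
0.2 114 [0.489 0.231 0.211]
top [[242.1 217.3]
 [246.9 222.2]
 [240.8 215.8]]
567 [0.44233825 0.18144707 0.27477971] [0.57423464 0.2339284  0.49981056]
0.12 0 
0.14 0 
0.16 0 
0.18 0 
0.2 0
```

View pics/c5.png

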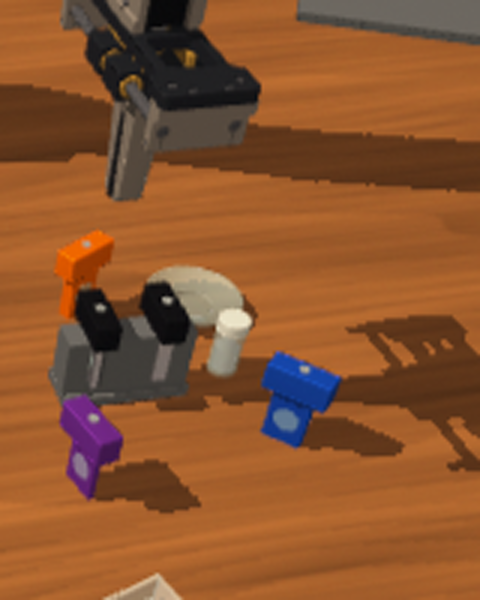

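View pics/c6.png

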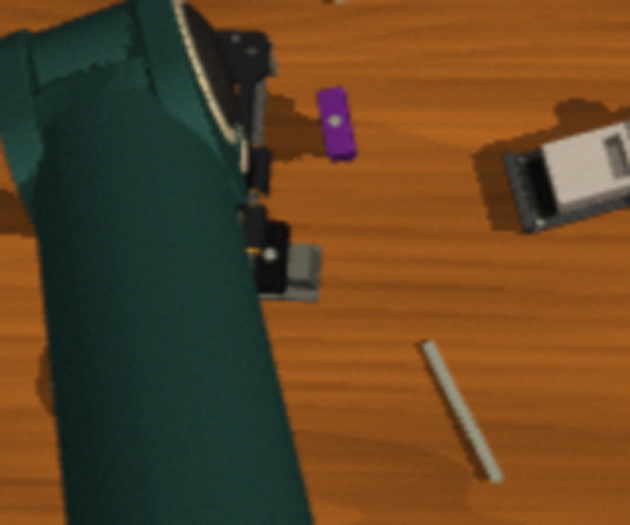

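Run:
```python
from h import *
for n in('0','1','2'):
 for c in('scene','top'):
  d=np.load(f'pics/{c}{n}.npy');P=cloud(c,d);x,y,z=np.moveaxis(P,-1,0)
  o=(.2504,.599) if n=='0' else (.481,.235)
  m=(abs(x-o[0])<.1)&(abs(y-o[1])<.1)&(z>.115)&(z<.3)
  print(n,c,m.sum())
  for lo in np.arange(.12,.26,.01): 
    k=m&(z>lo)&(z<lo+.01)
    if k.any():print(round(lo,3),k.sum(),P[k].min(0).round(3),P[k].max(0).round(3))
```

```text
0 scene 570
0.21 32 [0.225 0.543 0.213] [0.28  0.649 0.22 ]
0.22 54 [0.224 0.54  0.22 ] [0.283 0.652 0.23 ]
0.23 62 [0.222 0.538 0.23 ] [0.284 0.652 0.24 ]
0.24 66 [0.22 0.54 0.24] [0.284 0.654 0.25 ]
0.25 64 [0.22  0.539 0.25 ] [0.284 0.652 0.26 ]
0.26 74 [0.22  0.537 0.26 ] [0.286 0.655 0.27 ]
0 top 68
0.21 9 [0.237 0.546 0.214] [0.279 0.647 0.218]
0.22 25 [0.219 0.543 0.22 ] [0.279 0.647 0.23 ]
0.23 26 [0.219 0.542 0.23 ] [0.281 0.652 0.239]
0.24 8 [0.22 0.54 0.24] [0.28  0.651 0.248]
1 scene 1788
0.17 27 [0.421 0.226 0.175] [0.538 0.246 0.18 ]
0.18 79 [0.422 0.226 0.18 ] [0.541 0.248 0.19 ]
0.19 88 [0.421 0.226 0.19 ] [0.543 0.249 0.2  ]
0.2 101 [0.42  0.226 0.2  ] [0.543 0.247 0.21 ]
0.21 96 [0.422 0.225 0.21 ] [0.545 0.248 0.22 ]
0.22 106 [0.421 0.225 0.22 ] [0.546 0.248 0.23 ]
0.23 110 [0.418 0.225 0.23 ] [0.546 0.247 0.24 ]
0.24 81 [0.419 0.224 0.24 ] [0.547 0.249 0.25 ]
0.25 36 [0.416 0.226 0.25 ] [0.547 0.25  0.26 ]
0.26 111 [0.392 0.204 0.261] [0.571 0.266 0.27 ]
1 top 237
0.17 3 [0.526 0.228 0.177] [0.537 0.228 0.179]
0.18 3 [0.527 0.227 0.182] [0.534 0.227 0.186]
0.26 6 [0.423 0.206 0.267] [0.562 0.209 0.269]
2 scene 1328
0.18 17 [0.472 0.225 0.183] [0.493 0.24  0.19 ]
0.19 54 [0.467 0.225 0.191] [0.496 0.243 0.2  ]
0.2 52 [0.47  0.224 0.201] [0.497 0.245 0.21 ]
0.21 62 [0.464 0.224 0.21 ] [0.499 0.244 0.22 ]
0.22 59 [0.466 0.224 0.22 ] [0.498 0.244 0.23 ]
0.23 51 [0.463 0.224 0.23 ] [0.5   0.236 0.24 ]
0.24 51 [0.464 0.223 0.24 ] [0.5   0.233 0.25 ]
0.25 40 [0.467 0.223 0.25 ] [0.501 0.234 0.259]
0.26 12 [0.485 0.221 0.26 ] [0.504 0.227 0.269]
2 top 236
```

The grip missed: the jaws closed to 0 above the head and disturbed nothing. Depth from both cameras puts the real fingertips about 34 mm above the reported TCP in all three poses, and the gripper body is offset by the same amount. I'll correct for this tool offset and regrasp.

```bash
echo "OFF=.034" >> h.py
python3 - <<'E'
from h import *
effector.release(); st('open')
env.movel(np.array([.481,.2348,.054]),rate=.2)
env.movel(np.array([.481,.2348,.020]),rate=.08); st('down')
snap('3',('scene',))
effector.grasp(20); st('grip')
E
python3 - <<'E'
import cv2
a=cv2.imread('pics/scene3.png')[70:270,340:540]
cv2.imwrite('pics/c7.png',cv2.resize(a,None,fx=3,fy=3,interpolation=cv2.INTER_CUBIC))
E
```

```text
open t 7.27 p [0.481  0.2348 0.15  ] F [ 0.7  0.  -0.6] M [-0.08  0.07  0.03] w 0.0916
down t 8.47 p [0.4809 0.2346 0.0196] F [0.3 0.2 1. ] M [-0.06  0.08  0.  ] w 0.0921
grip t 9.23 p [0.4811 0.2348 0.0201] F [-0.3 -0.3  0.6] M [-0.05  0.03  0.01] w 0.0497
```

View pics/c7.png

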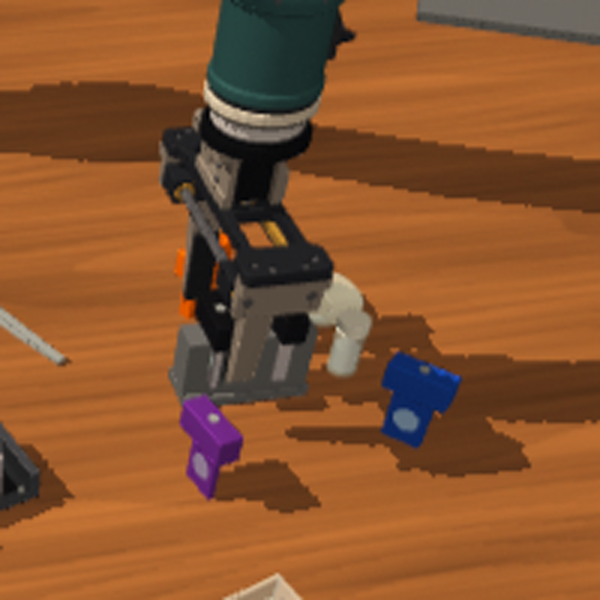

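```bash
python3 - <<'E'
from h import *
env.movel(np.array([.481,.2348,.032]),rate=.06); st('up1')
env.movel(np.array([.481,.2348,.125]),rate=.2); st('up')
env.movel(np.array([.592,-.1048,.12]),frame=R(16.6),rate=.2); st('over')
env.movel(np.array([.592,-.1048,.066]),rate=.12); env.pause(.3); st('hover')
snap('4')
E
python3 - <<'E'
import cv2
a=cv2.imread('pics/scene4.png')[130:290,180:390]
cv2.imwrite('pics/c8.png',cv2.resize(a,None,fx=3.75,fy=3.75,interpolation=cv2.INTER_CUBIC))
a=cv2.imread('pics/top4.png')[130:250,290:450]
cv2.imwrite('pics/c9.png',cv2.resize(a,None,fx=4,fy=4,interpolation=cv2.INTER_CUBIC))
E
```

```text
up1 t 9.58 p [0.4813 0.2351 0.0326] F [ 0.4  0.2 -1.4] M [-0.09  0.03 -0.04] w 0.05
up t 10.2 p [0.4802 0.2346 0.1242] F [-0.3  0.3 -1.7] M [-0.09  0.02 -0.01] w 0.0497
over t 12.13 p [ 0.5919 -0.1037  0.1199] F [-0.  -0.  -1.3] M [-0.07 -0.01  0.  ] w 0.0498
hover t 13.03 p [ 0.5924 -0.1049  0.0667] F [ 0.1 -0.  -1.2] M [-0.01 -0.01  0.  ] w 0.0499
```

View pics/c8.png

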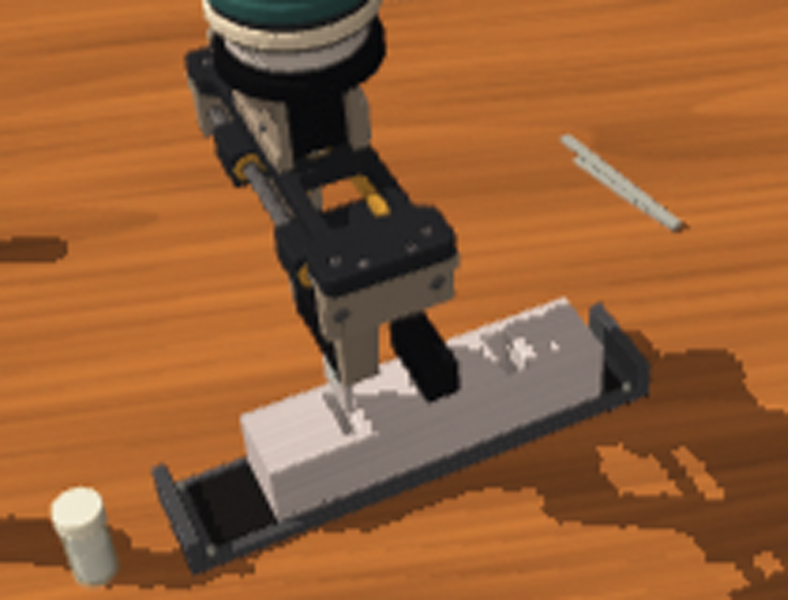

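View pics/c9.png

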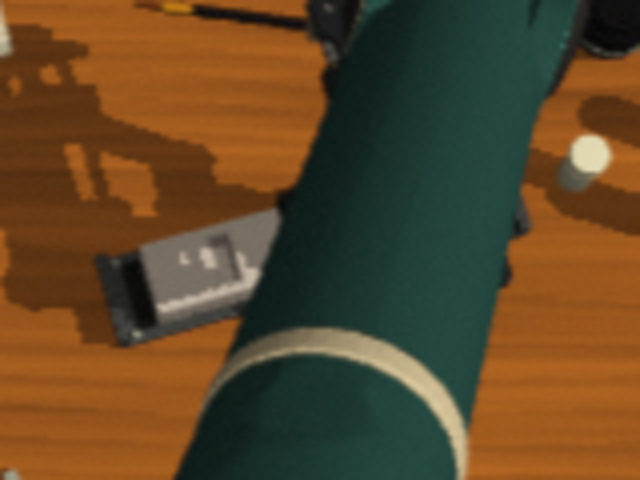

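```bash
cat >> h.py <<'E'
def loc(F,yaw):
    a=np.radians(yaw);c,s=np.cos(a),np.sin(a);return np.array([c*F[0]+s*F[1],-s*F[0]+c*F[1],F[2]])
def descend(xy,zs,yaw,F0,lim=3.5,rate=.05,lat=6):
    for z in zs:
        env.movel(np.array([xy[0],xy[1],z]),rate=rate)
        s=env.sense();f=loc(s['wrist_force']-F0,yaw)
        print(round(s['t'],2),'z',round(z,4),'act',s['ee_pos'].round(4),'Floc',f.round(1))
        if f[2]>lim or np.hypot(f[0],f[1])>lat: print('STOP');return z
    return None
E
python3 - <<'E'
from h import *
F0=np.array([0.1,0,-1.2])
descend((.592,-.1048),[.058,.055,.053,.051,.049,.047,.045,.042,.039,.036],16.6,F0)
snap('5',('scene',))
st()
E
python3 - <<'E'
import cv2
a=cv2.imread('pics/scene5.png')[130:290,180:390]
cv2.imwrite('pics/c10.png',cv2.resize(a,None,fx=3.75,fy=3.75,interpolation=cv2.INTER_CUBIC))
E
```

```text
13.44 z 0.058 act [ 0.5915 -0.1048  0.0574] Floc [-0.1  0.4  0.2]
13.69 z 0.055 act [ 0.5918 -0.1048  0.0548] Floc [-0.7  0.5  0.3]
13.94 z 0.053 act [ 0.5919 -0.1048  0.0529] Floc [0.4 0.  0.8]
14.19 z 0.051 act [ 0.5919 -0.1048  0.0508] Floc [ 0.   0.3 -0.9]
14.44 z 0.049 act [ 0.5919 -0.1048  0.0489] Floc [ 0.5 -0.4  0.7]
14.69 z 0.047 act [ 0.5918 -0.1048  0.0468] Floc [-0.3 -0.2 -0.2]
14.94 z 0.045 act [ 0.5919 -0.1047  0.0448] Floc [0.2 0.4 0.5]
15.19 z 0.042 act [ 0.5918 -0.1048  0.0417] Floc [-0.9 -0.1  0.2]
15.44 z 0.039 act [ 0.5918 -0.1048  0.0388] Floc [ 0.1 -1.1 -0.4]
15.69 z 0.036 act [ 0.5918 -0.1048  0.0358] Floc [-0.4  0.   0.2]
 t 15.74 p [ 0.5919 -0.1048  0.0359] F [-0.2 -0.2 -0.5] M [-0.03  0.04  0.06] w 0.0498
```

View pics/c10.png

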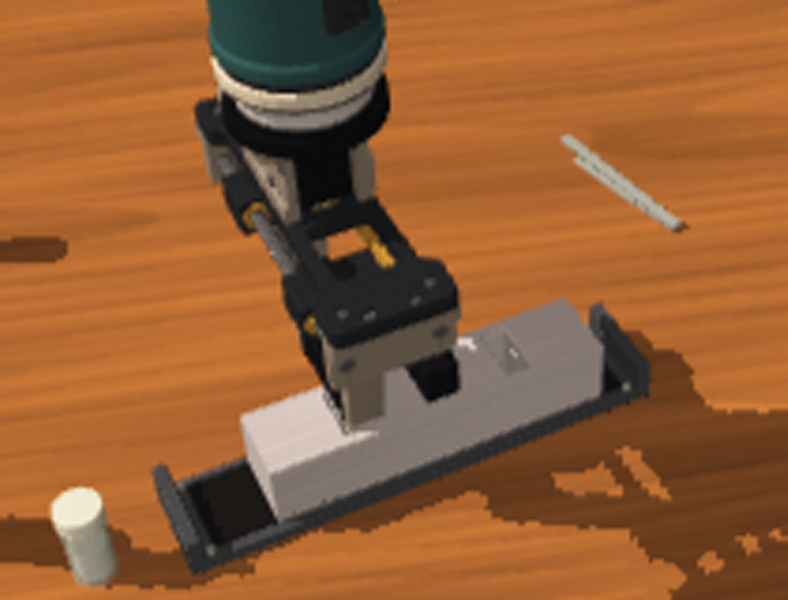

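Run:
```python
from h import *
F0=np.array([0.1,0,-1.2])
descend((.592,-.1048),[.031,.026,.022,.020,.019,.018,.017,.016,.015,.014,.013],16.6,F0,lim=2.2,rate=.04)
env.pause(.1);st()
```

```text
16.02 z 0.031 act [ 0.5917 -0.1047  0.0306] Floc [-0.1 -0.2 -0.3]
16.29 z 0.026 act [ 0.5917 -0.1047  0.0256] Floc [-0.   0.7  0.2]
16.54 z 0.022 act [ 0.5917 -0.1047  0.0217] Floc [-0.1 -0.   0.1]
16.79 z 0.02 act [ 0.5919 -0.1048  0.0199] Floc [ 0.2 -0.4  0. ]
17.04 z 0.019 act [ 0.592  -0.1048  0.019 ] Floc [-0.3  0.7  0.4]
17.29 z 0.018 act [ 0.5919 -0.1048  0.0179] Floc [-0.5 -0.2 -0.9]
17.54 z 0.017 act [ 0.5922 -0.1048  0.0171] Floc [-0.2 -0.6  0.9]
17.79 z 0.016 act [ 0.5922 -0.1049  0.0164] Floc [-0.5  0.1  3.6]
STOP
 t 17.89 p [ 0.5922 -0.1049  0.0163] F [0.1 0.2 4. ] M [-0.05  0.19  0.02] w 0.05
```

```bash
python3 - <<'E'
from h import *
env.movel(np.array([.592,-.1048,.0166]),rate=.02)
effector.release(); st('rel')
env.movel(np.array([.592,-.1048,.12]),rate=.15); st('up')
# thick
env.movel(np.array([.4825,.2885,.10]),frame=R(-1.4),rate=.25); st('at thick')
snap('6')
E
python3 - <<'E'
import sys;sys.path.insert(0,'.')
import os;os.chdir('.')
from h import *
for c in("scene","top"):
    d=np.load(f"pics/{c}6.npy");P=cloud(c,d);x,y,z=np.moveaxis(P,-1,0)
    def box(m,n):
        if m.sum()<5: print(c,n,m.sum());return
        r=cv2.minAreaRect((P[m][:,:2]*1000).astype(np.float32)); print(c,n,m.sum(),'meanz',P[m].mean(0).round(4),r)
    sg=(abs(x-.48)<.06)
    box(sg&(z>.074)&(z<.09)&(abs(y-.289)<.02),'thick top')
    box((abs(x-.592)<.05)&(abs(y+.105)<.03)&(z>.068)&(z<.09),'thin placed')
    box((abs(x-.577)<.05)&(abs(y+.057)<.03)&(z>.074)&(z<.09),'fixed')
a=cv2.imread('pics/scene6.png')[130:290,180:390];cv2.imwrite('pics/c11.png',cv2.resize(a,None,fx=3.75,fy=3.75,interpolation=cv2.INTER_CUBIC))
a=cv2.imread('pics/scene6.png')[90:240,360:560];cv2.imwrite('pics/c12.png',cv2.resize(a,None,fx=3.75,fy=3.75,interpolation=cv2.INTER_CUBIC))
E
```

```text
rel t 18.9 p [ 0.592  -0.1048  0.0166] F [-0.4 -0.6  0.3] M [-0.07  0.06  0.01] w 0.0917
up t 19.74 p [ 0.5913 -0.1045  0.1192] F [-0.6 -0.5 -0.4] M [-0.02  0.07  0.04] w 0.0921
at thick t 21.52 p [0.4829 0.2873 0.1   ] F [ 0.2  0.7 -0.2] M [-0.08  0.07  0.03] w 0.0915
scene thick top 165 meanz [0.4878 0.286  0.0819] ((484.39715576171875, 287.3363342285156), (21.383031845092773, 50.86667251586914), 89.81629180908203)
scene thin placed 247 meanz [ 0.5978 -0.1048  0.0784] ((594.0107421875, -104.63961791992188), (50.405738830566406, 20.6910457611084), 17.154993057250977)
scene fixed 201 meanz [ 0.5818 -0.0576  0.0796] ((579.5866088867188, -57.50300979614258), (50.04644775390625, 20.57773780822754), 15.318078994750977)
top thick top 161 meanz [0.4803 0.2874 0.0836] ((481.13775634765625, 287.9286804199219), (18.192819595336914, 49.510196685791016), 88.2691421508789)
top thin placed 175 meanz [ 0.59   -0.1031  0.0802] ((590.979248046875, -103.75685119628906), (49.40126419067383, 20.79199981689453), 17.148923873901367)
top fixed 162 meanz [ 0.5763 -0.0561  0.081 ] ((576.5473022460938, -55.840301513671875), (50.17312240600586, 20.34099006652832), 16.11688804626465)
```

View pics/c11.png

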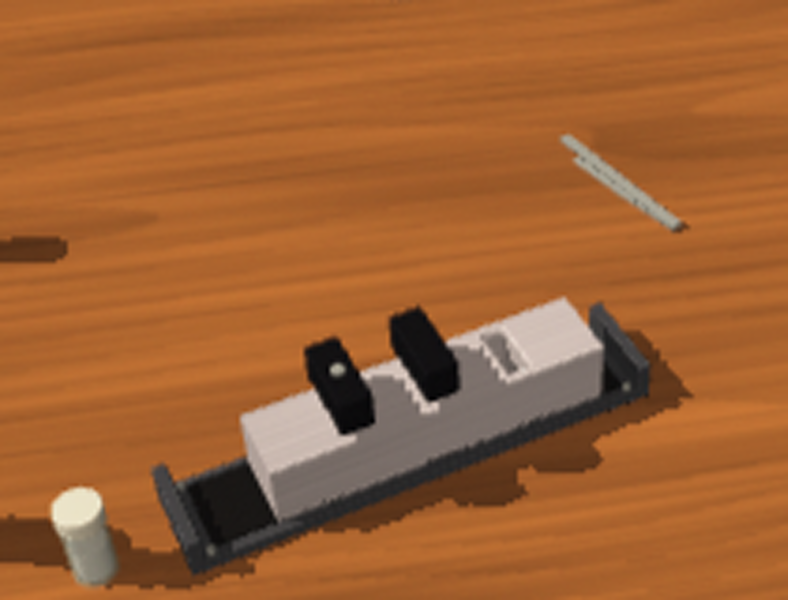

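View pics/c12.png

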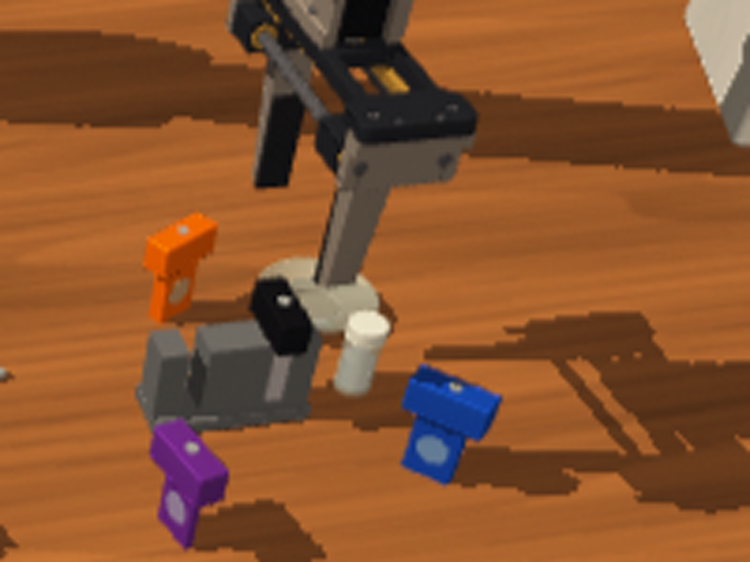

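Run:
```python
from h import *
env.movel(np.array([.4825,.2883,.055]),rate=.15)
env.movel(np.array([.4825,.2883,.020]),rate=.08); st('down')
effector.grasp(20); s=st('grip')
assert .045<s['gripper_width']<.055
env.movel(np.array([.4825,.2883,.032]),rate=.06); st('up1')
env.movel(np.array([.4825,.2883,.125]),rate=.2); st('up')
env.movel(np.array([.5634,-.009,.12]),frame=R(16.6),rate=.2)
env.movel(np.array([.5634,-.009,.066]),rate=.12); env.pause(.3); s=st('hover')
snap('7')
a=cv2.imread('pics/scene7.png')[130:290,180:390];cv2.imwrite('pics/c13.png',cv2.resize(a,None,fx=3.75,fy=3.75,interpolation=cv2.INTER_CUBIC))
```

```text
down t 22.66 p [0.4824 0.2881 0.0196] F [ 0.5  1.3 -0.3] M [-0.09  0.04 -0.01] w 0.0918
grip t 23.37 p [0.4826 0.2884 0.0201] F [-0.3 -0.4  1.1] M [-0.04  0.08 -0.01] w 0.0499
up1 t 23.72 p [0.4828 0.2885 0.0326] F [ 0.3  0.4 -1.5] M [-0.1   0.05  0.02] w 0.0499
up t 24.33 p [0.4817 0.288  0.1242] F [ 0.4 -0.1 -1.5] M [-0.04  0.07  0.02] w 0.0497
hover t 26.93 p [ 0.5639 -0.009   0.0666] F [-0.1  0.5 -1.6] M [-0.12  0.06 -0.05] w 0.0502
```

View pics/c13.png

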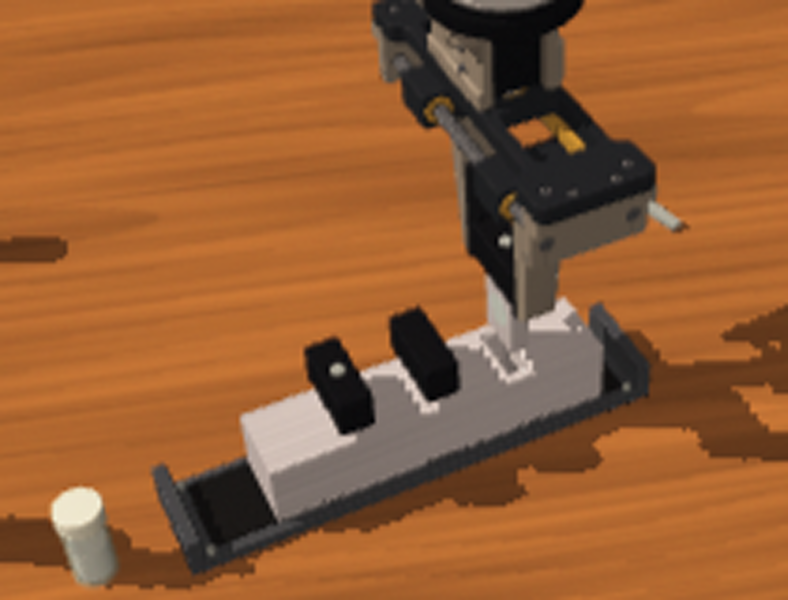

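The thick blade, with its foot at crop (513,345), hangs right over the wide slot at (510,360). I'll lower it under force watch.

Run:
```python
from h import *
F0=np.array([0.,0.2,-1.4])
r=descend((.5634,-.009),[.058,.055,.053,.051,.049,.047,.045,.041,.036,.031,.026,.022,.020,.019,.018,.017,.016,.015],16.6,F0,lim=2.3,rate=.04)
print(r)
```

```text
27.38 z 0.058 act [ 0.563  -0.0091  0.0575] Floc [-0.4  0.6  0.1]
27.62 z 0.055 act [ 0.5633 -0.009   0.0548] Floc [-0.3  0.2  0.6]
27.88 z 0.053 act [ 0.5633 -0.009   0.0529] Floc [ 0.  -0.1  0.5]
28.12 z 0.051 act [ 0.5633 -0.009   0.0509] Floc [ 0.2  0.4 -0.4]
28.38 z 0.049 act [ 0.5632 -0.009   0.0488] Floc [ 0.6 -0.2  0.6]
28.62 z 0.047 act [ 0.5633 -0.009   0.0468] Floc [ 0.1 -0.1  0.4]
28.88 z 0.045 act [ 0.5633 -0.009   0.0449] Floc [0.  0.  0.1]
29.12 z 0.041 act [ 0.5632 -0.009   0.0407] Floc [-0.1 -0.1  0.4]
29.4 z 0.036 act [ 0.5631 -0.009   0.0357] Floc [ 1.1 -0.3  0.4]
29.68 z 0.031 act [ 0.5631 -0.009   0.0307] Floc [-0.5 -0.4  0.1]
29.95 z 0.026 act [ 0.5631 -0.009   0.0257] Floc [ 0.  -0.1  0.7]
30.2 z 0.022 act [ 0.5632 -0.009   0.0217] Floc [ 0.2 -0.6 -0. ]
30.45 z 0.02 act [ 0.5633 -0.009   0.0199] Floc [-0.3  0.   0.3]
30.7 z 0.019 act [ 0.5634 -0.009   0.019 ] Floc [-0.4 -0.3  0.5]
30.95 z 0.018 act [ 0.5633 -0.009   0.0179] Floc [-0.3 -0.8  0.1]
31.2 z 0.017 act [ 0.5636 -0.009   0.0171] Floc [-0.3 -1.2  1. ]
31.45 z 0.016 act [ 0.5636 -0.009   0.0162] Floc [-0.2  0.4  4.1]
STOP
0.016
```

Run:
```python
from h import *
env.movel(np.array([.5634,-.009,.0166]),rate=.02)
effector.release(); st('rel')
env.movel(np.array([.5634,-.009,.15]),rate=.12)
env.reach(np.array([.45,.25,.20]),R(-1.4)); env.pause(.3); st('away')
snap('8')
for c in("scene","top"):
    d=np.load(f"pics/{c}8.npy");P=cloud(c,d);x,y,z=np.moveaxis(P,-1,0)
    for n,o in(('thin',(.592,-.1048)),('thick',(.5634,-.009)),('fixed',(.5777,-.0569))):
        m=(np.hypot(x-o[0],y-o[1])<.033)&(z>.074)&(z<.09)
        print(c,n,m.sum(),np.median(P[m],0).round(4),cv2.minAreaRect((P[m][:,:2]*1000).astype(np.float32)) if m.any() else '')
a=cv2.imread('pics/scene8.png')[130:290,150:390];cv2.imwrite('pics/c14.png',cv2.resize(a,None,fx=3.3,fy=3.3,interpolation=cv2.INTER_CUBIC))
```

```text
rel t 32.46 p [ 0.5634 -0.009   0.0166] F [-0.  -0.3  0.3] M [-0.03  0.05 -0.01] w 0.0917
away t 35.12 p [0.4504 0.2492 0.1998] F [-0.7  0.  -0.4] M [-0.05  0.07  0.02] w 0.0918
scene thin 209 [ 0.5968 -0.1048  0.0801] ((594.04541015625, -104.53768920898438), (49.45212936401367, 20.323444366455078), 16.159202575683594)
scene thick 195 [ 0.5674 -0.0089  0.0801] ((565.6076049804688, -8.788223266601562), (50.00224304199219, 20.726621627807617), 16.60279083251953)
scene fixed 199 [ 0.5825 -0.0576  0.08  ] ((578.5082397460938, -58.014488220214844), (51.541202545166016, 20.13562774658203), 17.332704544067383)
top thin 165 [ 0.5904 -0.1032  0.0808] ((590.9140625, -103.6760025024414), (49.68279266357422, 21.23155403137207), 17.11433219909668)
top thick 159 [ 0.5623 -0.0083  0.0809] ((562.3944702148438, -7.3779296875), (50.75214385986328, 19.909732818603516), 17.681921005249023)
top fixed 164 [ 0.5764 -0.0558  0.0809] ((576.4912719726562, -56.09507751464844), (49.657127380371094, 20.507652282714844), 17.378829956054688)
```

View pics/c14.png

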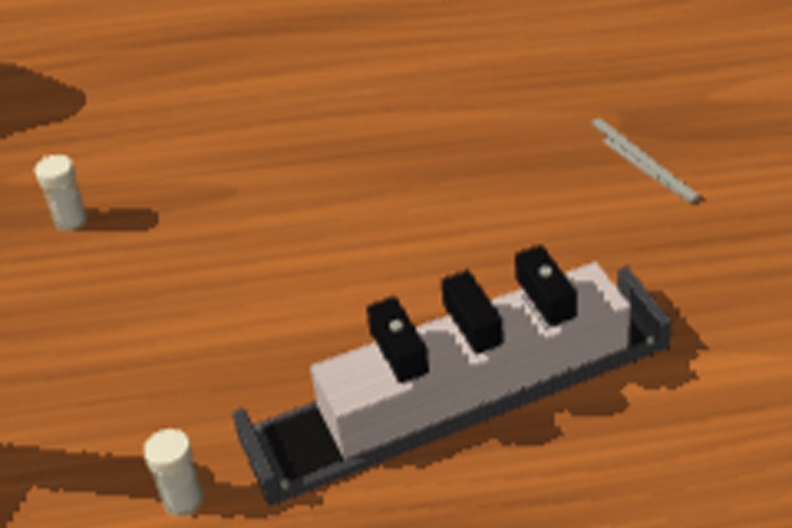

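View pics/scene8.png

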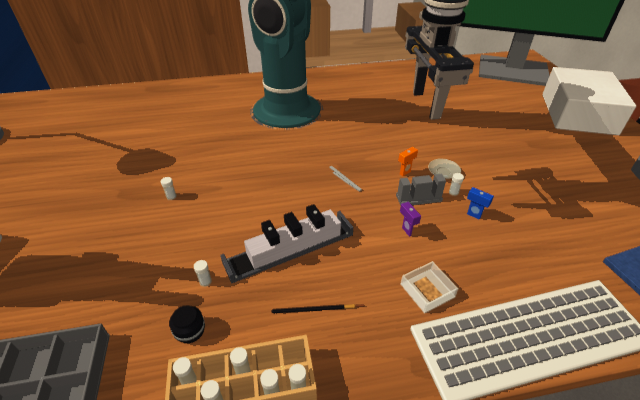

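Both black heads, at scene (270,232) and (316,216), sit level with the fixed slide at (293,223), tops at about 81 mm. The vials at (203,273) and (456,184) are standing, the look-alikes are untouched, and the stand is empty.

Run:
```python
from h import *
workorder.finish_job(); st()
```

```text
the job is handed in; nothing more can be done
the job is handed in; nothing more can be done
```

Both slides are in the magazine, the thin one in the narrow slot and the thick one in the wide slot. I released both and handed the job in at about 35 s.

- **Insertion:** Both slides went in without noticeable side force. Each touched the slot floor at the expected height, with about 4–5 N of contact, well under the 35 N limit.
- **Final checks:** Depth from both cameras puts both head tops at 80–81 mm, level with the fixed slide. Both are upright and in line with the rail to about 1°. The vials are standing where they were, and the look-alikes are untouched.
- **First grasp missed:** The real fingertips sat about 34 mm above the reported TCP, so the first grasp closed on air above the thin slide and disturbed nothing. I measured that offset with both cameras, corrected for it, and the next grasp held.
- **Camera disagreement:** The two cameras differ by 1–3 mm in position. I used their average, and it fitted both slots.

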